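# Mount a lens arm in a spring-plunger rod clamp on an optical table

### The job

Take the steel rod with the amber lens out of its blue rack and slide it, plain tapered end first, into the bore of the black rod clamp, past the spring plunger; the clamp may give way a little along its rail. Push it gently fully home, without ramming it, so that its shoulder lies flush against the clamp and the plunger has snapped into the rod's groove, then let go with the lens still standing upright. Do not drop the rod on the table and leave the mirror, the lens case, the screwdriver and the green cap where they are.

Things in the scene. Friction and masses are not known exactly. Their poses are not given: they have to be found in the camera images.
- rod: Steel lens arm, about 200 g, 204 mm long, at first lying level in the rack. Origin on its axis at the front face of its shoulder; x along the axis to the tapered tip, z up. 12 mm diameter shaft to x=+110 mm, the last 6 mm tapering to 5 mm; groove centred at x=+25 (9 mm wide, 2.5 mm deep, sloped sides); shoulder disc 22 mm diameter, x=-6 to 0; 12 mm neck x=-50 to -6. Centre of mass near x=+16
- rod_tip (a point): Centre of the rod's tapered tip, 110 mm ahead of the rod's origin; same axes as the rod
- rod_grip (a point): Middle of the rod's neck behind the shoulder, on the axis, 28 mm behind the rod's origin; same axes. A rack support blocks it until the rod is out of the rack. Behind the neck stands the upright round amber lens: 44 mm diameter, 10 mm thick, centred at x=-72 of the rod, its face looking along the rod's y
- rail: Aluminium rail under the clamp, bolted down: 130 by 40 mm, 14 mm high, x from -53 to +77 mm, origin on the table. Its x is the clamp's x. The clamp's carrier is not locked: pushed with over 5 N it slides along, anywhere from 0 to 12 mm from the rail's origin (it starts at 0 to 8), until it meets the red end stop. So the clamp's measured place changes as the rod is pushed; where it ends on the rail does not matter
- clamp: Black rod clamp: block 50 mm long (x), 40 wide, 60 to 100 mm high, on a 25 mm post and a black foot 70 by 50 mm (x=-30 to +40, 14 to 24 mm high) that slides on the rail. Origin at table height under the block's centre; x is the way the rod goes in. A level bore, 13.2 mm diameter, sharp-edged, runs right through along x, 80 mm high. A rod let go over 38 mm deep stays gripped, drooping up to 3 degrees
- mouth (a point): Centre of the bore's entry in the clamp's entry face, 80 mm high, 25 mm before the clamp's centre; x points into the bore, z up. With the rod home its origin lies here
- plunger (a joint): How far the spring plunger is pushed outward, m: 0 = nose fully in the bore or in the groove, about 0.0015 to 0.003 riding on the shaft, 0.006 = stop. Nose: 4 mm radius, from the clamp's -y side, 25 mm behind the mouth, reaching to 2.8 mm from the bore axis. Spring 3 N plus 1.6 N/mm; riding up the taper needs a push of about 10 to 20 N, then sliding drags 3 to 10 N
- plunger_knob (a point): outer end of the plunger's brass pull knob (17 mm diameter) on the clamp's -y side, 43 mm from the bore axis when the nose is fully in; it need not be touched
- rack: Low fixed rod rack: base 150 by 44 by 8 mm (x=-63 to +87), two blue supports 14 mm long, 32 mm wide, at x=-48 and +72 mm; notch floor 30 mm high, cheeks to 38 mm. The rod's axis lies 36 mm high, its origin at the rack's x=-20, so the shaft is free to grasp between the supports (rod x=+15 to +75). Origin on the table; x towards the rod's tip
- mirror: bystander: mirror in a 50 mm square black mount on a steel pedestal (42 mm foot), 100 mm tall; origin under its foot
- case: bystander: flat round clear lens case, 60 mm diameter, 18 mm high; origin under its centre
- driver: bystander: screwdriver with red handle lying down, 160 mm long; origin under its middle, x to the tip
- cap: bystander: small bright green cap, 18 mm diameter, 22 mm tall; origin under its centre
Things that resemble listed ones, but are neither listed nor needed, are in the scene too. What is shaped like the rod but brown or turquoise is not meant.

How it is judged (in metres and radians):
On the way:
1. the rod has gone into the clamp's bore, tip first, and the plunger rides on its shaft (x of rod_tip in the frame of mouth above 0.03 m and value of joint plunger above 0.001 m and angle between the x axis of rod and the x axis of clamp, either way round below 0.12 rad and horizontal distance between rod and mouth below 0.1 m), for 0.1 s.
At the end, for the whole second after the job is handed in: The rod is through the clamp tip first, its shoulder centre within 3.5 mm of the bore's mouth, in line with the bore within 4 degrees, the plunger in the groove (pushed out under 1 mm), the lens upright within 20 degrees, the rod released and at rest. The clamp may be anywhere on its rail (distance between rod and mouth below 0.0035 m and x of rod_tip in the frame of mouth above 0.1 m and angle between the x axis of rod and the x axis of clamp, either way round below 0.07 rad and value of joint plunger below 0.001 m and angle between rod's own z axis and vertical below 0.35 rad and linear speed of rod below 0.02 m/s); the robot touches nothing.
It fails at once if the rod is rammed into the clamp (over 60 N between rod and clamp) (contact force between rod and clamp above 60 N).
It fails at once if the rod is dropped on the table (height (world z) of rod below 0.026 m).
It fails at once if the mirror is pushed over 20 mm or tipped (distance of mirror from where it was at the start of the episode above 0.02 m or angle between mirror's own z axis and vertical above 0.5 rad).
It fails at once if the lens case, the screwdriver or the green cap is pushed over 20 mm (distance of any of case, driver, cap from where it was at the start of the episode above 0.02 m).
It also fails if it takes over 51 s, if anything falls off the work surface, if the arm or the gripper's body presses on something with over 40 N, if the wrist force passes 120 N, or if a joint passes its speed limit or range.

### The arm

A 6-joint arm with a two-finger parallel gripper is mounted at the origin on the work surface. World frame = base frame: x ahead of the robot, y to its left, z up, the work surface at z = 0. Lengths are in m, angles in degrees, forces in N, time in s.
With the tool pointing down it reaches from about 0.25 to 0.725 m from the base axis. Payload 9.7 kg.
Tool frame: the origin (TCP) lies midway between the tips of the shut fingers; the grasp point (between the pads) lies 19 mm behind it; x points along the fingers, y is the direction in which the jaws open and shut, and the axes are right-handed (so a half turn about x gives the same grasp; the last joint's range is limited). The gripper opens to 85 mm and grips with 20 to 120 N. Pads are 22 mm wide; open, the fingers measure 114 mm over their backs; the gripper's body (76 mm by 85 mm) begins 54 mm behind the grasp point. The pads swing forward as they close: fully open they stand 13 mm farther back than shut.
Start: joints at [-72.25, 4.979, 10.078, 95.1, 0, 90], TCP at [0.168, -0.524, 0.231] pointing down, gripper open.
Joint ranges: [-179.16, 179.16], [-48.56, 103.87], [-65.8, 70.77], [-126.05, 130.52], [-82.76, 87.17], [-180, 180]. Speed limits (degrees/s): [127.2, 127.2, 147.25, 180, 180, 180].

### API

Orientations are given as [roll, pitch, yaw] about the fixed x, y, z axes, in that order (R = Rz(yaw) Ry(pitch) Rx(roll)).
In Python, from workcell import bot, cams gives the robot as it stands.
- The arm moves only by the tool apply_moves, never from a script. Its argument "commands" is a list of rows, each a list of 5 numbers: the shift along the tool's x, y, z in m, then the turn about the tool's x in rad, then the opening, from -1 (shut) to 1 (fully open). In form: [[tx, ty, tz, roll, hand], ...]. A call has 1 to 12 rows; each row is the pose to reach, as a shift and turn from the pose measured when the call began, along the tool's axes at that moment; what a row does not reach only later rows make up. A row lasts 1/10 s, in which the tool goes at most 50 mm and 8.59 degrees, less where a joint would pass 70% of its speed; a pose out of reach is approached as far as the arm can. A call with a gripper value outside its range is refused whole. The fingers move at their own pace and stop on an object; "newtons" is the grip in N (left out, the last holds). Time passes only in rows, so rows that repeat a pose let the fingers close. It gives the time, the measured TCP pose, the force and the opening at its end, in the units of the state.
- bot.get_obs(): the state, without advancing time (a new reading comes with each control period).
- cams.camera(name): name is "scene" or "top"; returns a dict with "frame" (420x560x3 uint8, blue, green, red), "depth" (420x560 float32, m along the optical axis (not along the pixel's ray), 0 where there is no reading), "camera_matrix" (3x3 intrinsics, pixels), "D" ([k1, k2, p1, p2, k3] as OpenCV has them; the pictures are not rectified), "R" (3x3) and "t" (3): a world point X has camera coordinates R X + t. Camera axes: x right, y down, z forward; pixel columns grow to the right and rows downward; lengths in m; the calibration is good to about 2 mm. A picture is of the moment at which its call begins.
- bot.job_done(): hands the job in, once; it reports no verdict.
Trained networks look in the newest picture that a camera, given by its name, has taken for a name from the list of things; names that differ only in an ending like _2 or _b are one class to them, and where a whole thing is asked for, a point or a joint stands for the part that bears it (a point fixed in the world has none). Each returns a list of dicts, best first, with "confidence" (0 to 1); they miss things now and then, are a little off and sometimes report something else, mostly with a low value. They report only what shows in the picture. A call takes as long as a camera call. They do not tell look-alikes from the thing itself.
- cams.spot_in(name, camera): "rect" ([left, top, right, bottom] in pixels, round what is visible of it).
The state is a dict: "time": time; "q": joint angles; "qd": joint speeds; "joint_efforts": joint torques, N m; "ee_pos": TCP position; "tcp_rot": TCP orientation; "wrist_force": force on the tool from outside, world axes, zero at the start; "torque": the same for the moment, N m; "opening": finger opening in m.
Only numpy, scipy, OpenCV 4.12 (cv2) and the standard library are available. Lean on these libraries where they do the work, as an engineer would, in place of code of your own. Each camera call takes 0.05 s, during which the arm holds its last target. There are 200 camera calls.

## Working session

There is one attempt and no reset: what is moved stays moved. The work goes in short steps, Python scripts to look and compute and a tool call to move; the robot and the scene stay as the last step left them, time stands still between calls to the robot, and variables do not carry over. Pictures are saved under pics/ and viewed, about 8 in all and at most 12, crops included, and the job is handed in when it is done.

Besides the shell and the picture viewer there is one more tool, called after ">>>" as name(argument=value, ...) on one line, values as JSON. apply_moves: Moves the arm, as the interface text tells. Its arguments: {"type":"object","properties":{"commands":{"type":"array"},"newtons":{"type":"number"}},"required":["commands"]}

```bash
mkdir -p pics
cat > h.py <<'E'
import numpy as np, cv2
from workcell import bot, cams
def world(c,uv,z=None,depth=None):
    uv=np.array(uv,float).reshape(-1,1,2)
    n=cv2.undistortPoints(uv,c["camera_matrix"],c["D"]).reshape(-1,2)
    ray=np.c_[n,np.ones(len(n))]
    R,t=np.array(c["R"]),np.array(c["t"]).ravel()
    if depth is not None: return (ray*np.array(depth).reshape(-1,1)-t)@R
    o=-R.T@t; d=ray@R
    return o+d*((z-o[2])/d[:,2])[:,None]
def proj(c,P):
    r,_=cv2.Rodrigues(np.array(c["R"]))
    return cv2.projectPoints(np.array(P,float).reshape(-1,1,3),r,np.array(c["t"],float),c["camera_matrix"],c["D"])[0].reshape(-1,2)
def cloud(c):
    d=c["depth"];v,u=np.nonzero(d>0)
    return np.c_[u,v],world(c,np.c_[u,v],depth=d[v,u])
E
python3 - <<'E'
from h import *
np.set_printoptions(precision=3,suppress=True)
for n in ("scene","top"):
    c=cams.camera(n); cv2.imwrite(f"pics/{n}0.png",c["frame"]); np.savez(f"{n}0.npz",**c)
    print(n,"cam at",-np.array(c["R"]).T@np.array(c["t"]).ravel(),c["camera_matrix"][0,0])
    for k in ("rod","rack","clamp","rail","plunger_knob","mirror","case","driver","cap"):
        for r in cams.spot_in(k,n)[:3]: 
            b=r["rect"]; print(k,np.round(b),round(r["confidence"],2),world(c,[(b[0]+b[2])/2,(b[1]+b[3])/2],z=0.03)[0])
print(bot.get_obs())
E
```

```text
scene cam at [1.574 0.379 1.108] 498.76938465472006
rod [299. 192. 351. 221.] 0.85 [ 0.402 -0.014  0.03 ]
rod [224. 205. 284. 225.] 0.77 [ 0.546 -0.201  0.03 ]
rod [138. 171. 183. 203.] 0.76 [ 0.57 -0.55  0.03]
rack [236. 213. 287. 237.] 0.88 [ 0.575 -0.158  0.03 ]
clamp [360. 220. 379. 254.] 0.86 [0.47  0.163 0.03 ]
clamp [248. 262. 275. 280.] 0.51 [ 0.743 -0.069  0.03 ]
rail [352. 220. 394. 259.] 0.97 [0.475 0.176 0.03 ]
rail [419. 244. 421. 249.] 0.67 [0.437 0.313 0.03 ]
rail [227. 205. 283. 225.] 0.51 [ 0.543 -0.199  0.03 ]
mirror [295. 264. 313. 300.] 0.83 [0.724 0.056 0.03 ]
case [248. 259. 271. 279.] 0.58 [ 0.74  -0.077  0.03 ]
driver [186. 217. 201. 242.] 0.63 [ 0.692 -0.335  0.03 ]
cap [418. 244. 421. 250.] 0.51 [0.439 0.313 0.03 ]
top cam at [ 0.462 -0.089  1.023] 379.8479228311429
rod [345. 236. 370. 312.] 0.88 [ 0.381 -0.308  0.03 ]
rod [441. 173. 458. 246.] 0.73 [ 0.548 -0.559  0.03 ]
rod [218. 245. 276. 306.] 0.62 [ 0.381 -0.022  0.03 ]
clamp [155. 216. 184. 247.] 0.57 [0.496 0.179 0.03 ]
rail [148. 214. 197. 246.] 0.85 [0.499 0.171 0.03 ]
plunger_knob [161. 217. 166. 222.] 0.48 [0.527 0.195 0.03 ]
mirror [201. 124. 225. 150.] 0.81 [0.747 0.068 0.03 ]
case [258. 135. 282. 158.] 0.63 [ 0.72  -0.085  0.03 ]
case [332. 141. 385. 179.] 0.4 [ 0.681 -0.32   0.03 ]
driver [334. 140. 384. 176.] 0.7 [ 0.688 -0.322  0.03 ]
cap [158. 216. 167. 223.] 0.53 [0.527 0.197 0.03 ]
cap [274. 201. 353. 211.] 0.22 [ 0.56  -0.197  0.03 ]
{'time': 1.0, 'q': array([-72.25 ,   4.976,  10.078,  95.1  ,   0.002,  90.   ]), 'qd': array([-0.01 ,  0.004,  0.044, -0.075, -0.009,  0.039]), 'joint_efforts': array([  0.004, -52.011,  46.487,   0.002,   0.   ,  -0.   ]), 'ee_pos': array([ 0.168, -0.524,  0.231]), 'tcp_rot': array([125.654,  89.997, -36.596]), 'wrist_force': array([-0.208,  0.711, -0.726]), 'torque': array([-0.036, -0.036,  0.026]), 'opening': 0.08546402390733332}
```

View pics/scene0.png

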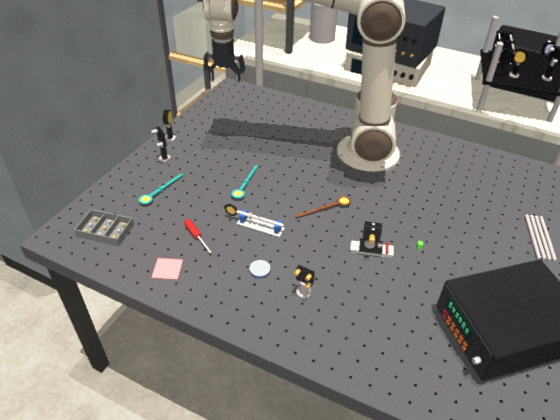

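View pics/top0.png

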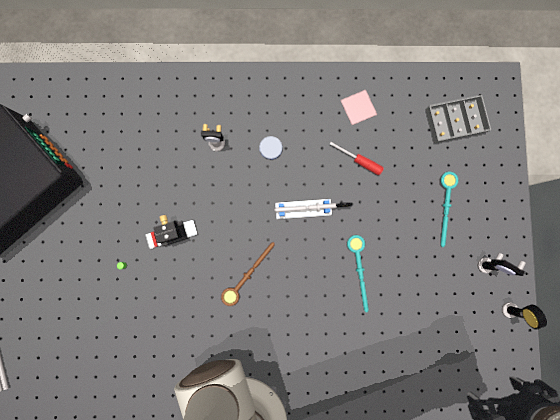

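The scene view shows the amber-lensed rod at about (258,218), with the clamp at (371,240). In the top view the rod lies at (313,208) with its tip to the left (+y). The clamp is at (172,234), its red stop on the left and its knob at (164,218), so insertion is towards about +y. Next I'll fit their poses from depth and colour.

Run:
```python
from h import *
np.set_printoptions(precision=4,suppress=True)
for n,boxr,boxc in (("top",(265,195,360,225),(140,205,205,255)),("scene",(220,200,290,240),(345,215,400,262))):
    c=dict(np.load(f"{n}0.npz"))
    uv,P=cloud(c); col=c["frame"][uv[:,1],uv[:,0]].astype(int)
    hsv=cv2.cvtColor(c["frame"],cv2.COLOR_BGR2HSV)[uv[:,1],uv[:,0]].astype(int)
    def inb(b): return (uv[:,0]>=b[0])&(uv[:,0]<b[2])&(uv[:,1]>=b[1])&(uv[:,1]<b[3])
    tab=np.median(P[(abs(P[:,0]-.45)<.2)&(abs(P[:,1])<.3),2]); print(n,"table z",tab)
    def rect(name,m):
        if m.sum()<5: print(name,m.sum());return
        p=P[m]; r=cv2.minAreaRect((p[:,:2]*1000).astype(np.float32)); print(name,m.sum(),"mean",p.mean(0),"rect",np.round(r[0],1),np.round(r[1],1),round(r[2],1))
    rk=inb(boxr)
    rect("rack+rod hi",rk&(P[:,2]>.004))
    blue=rk&(abs(hsv[:,0]-112)<14)&(hsv[:,1]>120); rect("blue",blue)
    ax=rk&(P[:,2]>.025)&(P[:,2]<.05); rect("rod lvl",ax)
    p=P[ax]; 
    if len(p)>9:
        vx,vy,x0,y0=cv2.fitLine((p[:,:2]*1000).astype(np.float32),cv2.DIST_HUBER,0,.01,.01).ravel(); print("line",np.degrees(np.arctan2(vy,vx)),x0,y0)
    rect("lens",rk&(P[:,2]>.048))
    cl=inb(boxc)
    rect("block top",cl&(P[:,2]>.092)&(P[:,2]<.11))
    rect("knob",cl&(hsv[:,0]>12)&(hsv[:,0]<30)&(hsv[:,1]>100)&(P[:,2]>.05))
    rect("red",cl&((hsv[:,0]<8)|(hsv[:,0]>172))&(hsv[:,1]>120))
    rect("rail",cl&(P[:,2]>.008)&(P[:,2]<.02))
    rect("foot",cl&(P[:,2]>.02)&(P[:,2]<.03))
t=cv2.imread("pics/top0.png")
a=cv2.resize(t[190:260,140:210],None,fx=8,fy=8,interpolation=cv2.INTER_CUBIC)[:,:]
b=cv2.resize(t[190:230,265:360],None,fx=8,fy=8,interpolation=cv2.INTER_CUBIC)
o=np.zeros((600,800,3),np.uint8);o[0:320,0:760]=b;o[320:600,0:280]=cv2.resize(a,(280,280))
s=cv2.imread("pics/scene0.png");o[320:600,290:570]=cv2.resize(s[210:265,345:400],(280,280));o[320:560,575:800]=cv2.resize(s[200:240,222:290],(225,240))
cv2.imwrite("pics/crop1.png",o)
```

```text
top table z -0.00023718283226404106
rack+rod hi 996 mean [ 0.5555 -0.1804  0.0221] rect [ 550.9 -188.5] [ 77.4 242.3] 3.3
blue 70 mean [ 0.5541 -0.1817  0.0336] rect [ 555.6 -187.7] [ 28.8 162.5] 3.6
rod lvl 388 mean [ 0.5565 -0.1804  0.0394] rect [ 557.2 -195.6] [ 31.4 200.8] 3.5
line -86.75447 556.2226 -181.52365
lens 46 mean [ 0.5628 -0.2739  0.0551] rect [ 562.7 -250.9] [88.7  8.4] 89.9
block top 362 mean [0.4942 0.1695 0.0992] rect [494.2 170.5] [40.5 50.7] 17.4
knob 46 mean [0.5244 0.178  0.0869] rect [510.9 168.6] [59.7 17.1] 37.9
red 46 mean [0.4779 0.2199 0.024 ] rect [474.3 188.2] [87.7 35.9] 84.6
rail 271 mean [0.4937 0.1677 0.0138] rect [489.  178.2] [ 44.6 131.4] 16.7
foot 211 mean [0.4861 0.173  0.0233] rect [490.  183.3] [49.6 87.8] 17.0
scene table z 0.0013280281652777444
rack+rod hi 1087 mean [ 0.5548 -0.1905  0.0186] rect [ 538.3 -205.6] [190.  231.9] 27.2
blue 81 mean [ 0.5657 -0.1682  0.0305] rect [ 550.  -172.2] [ 64.7 133. ] 10.0
rod lvl 318 mean [ 0.5621 -0.1931  0.0387] rect [ 561.  -193.8] [ 36.3 203.2] 3.4
line -86.94608 562.1546 -198.50635
lens 35 mean [ 0.5662 -0.2731  0.0547] rect [ 565.5 -272.8] [ 9.  41.4] 2.0
block top 189 mean [0.4999 0.1714 0.1002] rect [501.1 171.4] [63.4 46.5] 18.9
knob 56 mean [0.5262 0.1806 0.0848] rect [524.8 182.4] [29.2 19.8] 20.3
red 22 mean [0.4793 0.2221 0.0225] rect [472.2 220.5] [58.2  7.5] 10.6
rail 223 mean [0.5    0.181  0.0145] rect [450.7 171.5] [167.6 144.5] 13.0
foot 219 mean [0.5006 0.1828 0.0243] rect [495.3 183.2] [ 57.3 116.4] 12.1
```

View pics/crop1.png

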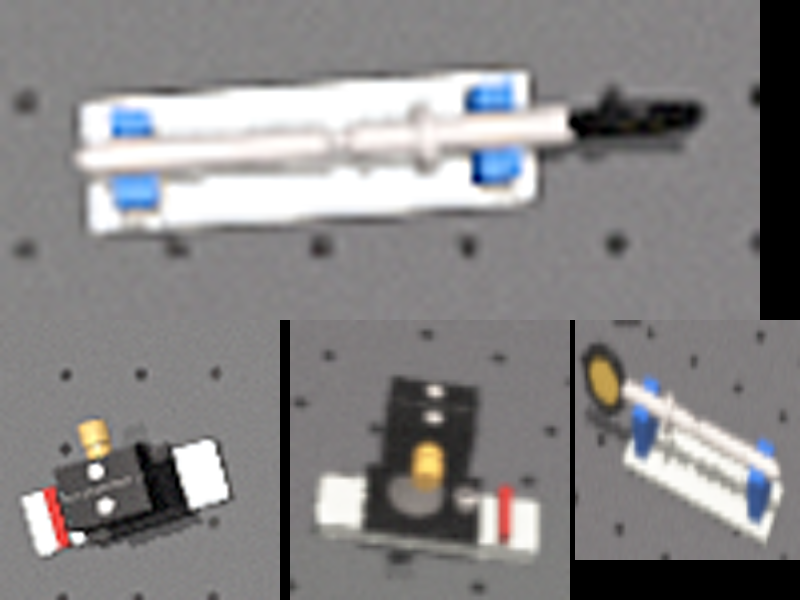

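Crop: the rod's shoulder is at about top px (318,206), its groove at (308,208), and its tip at (275,210) on the left. The clamp's entry face is on the right, with the red stop on the left. The clamp yaw comes out at about 107° and the rod yaw at about 93.3°. Next I'll compute the approach move.

```bash
cat >> h.py <<'E'
from scipy.spatial.transform import Rotation as Rn
def plan(xyz,jaw):
    "shift of grasp point (19mm behind TCP) to xyz and jaw angle (world deg, mod 180), in tool axes"
    o=bot.get_obs(); R=Rn.from_euler("xyz",o["tcp_rot"],degrees=True).as_matrix()
    d=np.array(xyz)-(o["ee_pos"]-0.019*R[:,0])
    cur=np.degrees(np.arctan2(R[1,1],R[0,1])); dz=(jaw-cur+90)%180-90
    print("t",round(o["time"],2),"q",np.round(o["q"],1),"F",np.round(o["wrist_force"],1),"open",round(o["opening"],4),"grasp at",np.round(o["ee_pos"]-0.019*R[:,0],4),"jaw",round(cur,2))
    print("shift",np.round(R.T@d,4),"roll rad",round(-np.radians(dz),4),"or",round(-np.radians(dz-180*np.sign(dz)),4))
E
python3 - <<'E'
from h import *
np.set_printoptions(precision=4,suppress=True)
c=dict(np.load("top0.npz"))
print("shoulder,groove,tip,supL,supR",world(c,[[318,206.5],[308,208],[275,210]],z=.042),world(c,[[281.7,208.5],[326.5,206]],z=.036))
plan((.5555,-.1640,.16),3.3)
E
```

```text
shoulder,groove,tip,supL,supR [[ 0.5569 -0.2074  0.042 ]
 [ 0.5532 -0.1813  0.042 ]
 [ 0.5488 -0.0955  0.042 ]] [[ 0.5531 -0.113   0.036 ]
 [ 0.5585 -0.2305  0.036 ]]
t 1.0 q [-72.2   5.   10.1  95.1   0.   90. ] F [-0.2  0.7 -0.7] open 0.0855 grasp at [ 0.1677 -0.5238  0.2503] jaw -72.25
shift [ 0.0903 -0.2244 -0.479 ] roll rad -1.3186 or 1.823
```

>>> apply_moves(commands=[[0.02,-0.056,-0.12,-0.33,1],[0.045,-0.112,-0.24,-0.66,1],[0.067,-0.168,-0.36,-0.99,1],[0.09,-0.224,-0.479,-1.319,1],[0.09,-0.224,-0.479,-1.319,1],[0.09,-0.224,-0.479,-1.319,1],[0.09,-0.224,-0.479,-1.319,1],[0.09,-0.224,-0.479,-1.319,1],[0.09,-0.224,-0.479,-1.319,1],[0.09,-0.224,-0.479,-1.319,1],[0.09,-0.224,-0.479,-1.319,1],[0.09,-0.224,-0.479,-1.319,1]], newtons=60)

```text
time: 2.2
ee_pos: [0.5576, -0.1612, 0.1395]
tcp_rot: [-133.0, 89.9, 140.6]
wrist_force: [-0.3, 0.7, -0.8]
opening: 0.0855
```

Run:
```python
from h import *
plan((.5547,-.1636,.036),3.3)
```

```text
t 2.2 q [-16.1   8.4   3.6  85.4   0.   70.3] F [-0.3  0.7 -0.8] open 0.0855 grasp at [ 0.5576 -0.1612  0.1585] jaw 3.57
shift [ 0.1225 -0.0029  0.0023] roll rad 0.0046 or -3.137
```

>>> apply_moves(commands=[[0.03,-0.003,0.002,0.005,1],[0.06,-0.003,0.002,0.005,1],[0.09,-0.003,0.002,0.005,1],[0.11,-0.003,0.002,0.005,1],[0.122,-0.003,0.002,0.005,1],[0.122,-0.003,0.002,0.005,1],[0.122,-0.003,0.002,0.005,1],[0.122,-0.003,0.002,0.005,1]])

```text
time: 3.0
ee_pos: [0.5554, -0.1636, 0.0192]
tcp_rot: [116.4, 89.9, 29.7]
wrist_force: [-0.6, 1.3, 0.3]
opening: 0.0855
```

Run:
```python
from h import *
plan((.5547,-.1636,.036),3.3)
c=cams.camera("top");s=cams.camera("scene")
o=np.hstack([cv2.resize(c["frame"][175:235,255:355],(400,240),interpolation=cv2.INTER_CUBIC),cv2.resize(s["frame"][170:242,200:320],(400,240),interpolation=cv2.INTER_CUBIC)])
cv2.imwrite("pics/g1.png",o)
```

```text
t 3.0 q [-16.4  10.1  -7.8  72.1   0.   70.3] F [-0.6  1.3  0.3] open 0.0855 grasp at [ 0.5553 -0.1636  0.0382] jaw 3.27
shift [ 0.0022 -0.0006 -0.0001] roll rad -0.0005 or 3.1411
```

View pics/g1.png

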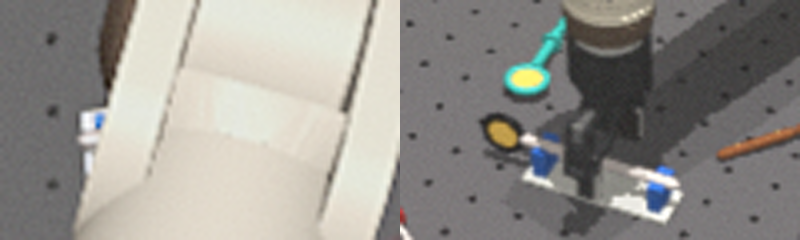

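The fingers straddle the shaft between the two blue supports. Next I close the jaws.

>>> apply_moves(commands=[[0.002,0,0,0,0.4],[0.002,0,0,0,0],[0.002,0,0,0,-0.5],[0.002,0,0,0,-1],[0.002,0,0,0,-1],[0.002,0,0,0,-1],[0.002,0,0,0,-1],[0.002,0,0,0,-1],[0.002,0,0,0,-1],[0.002,0,0,0,-1],[0.002,0,0,0,-1]], newtons=60)

```text
time: 4.2
ee_pos: [0.5554, -0.1635, 0.017]
tcp_rot: [117.1, 89.9, 30.3]
wrist_force: [2.4, 0.6, 0.9]
opening: 0.0099
```

>>> apply_moves(commands=[[-0.01,0,0,0,-1],[-0.03,0,0,0,-1],[-0.05,0,0,0,-1],[-0.07,0,0,0,-1],[-0.07,0,0,0,-1],[-0.07,0,0,0,-1]])

```text
time: 4.8
ee_pos: [0.5551, -0.1635, 0.0864]
tcp_rot: [152.4, 90.0, 65.6]
wrist_force: [-0.4, 0.0, -3.0]
opening: 0.01
```

Run:
```python
from h import *
np.set_printoptions(precision=4,suppress=True)
d=np.array([np.cos(np.radians(107)),np.sin(np.radians(107))])
m=np.array([.494,.1705])-.025*d; print("mouth",m)
g=m-d*(.03+.110-.041); print(g)
plan((*g,.120),17)
c=cams.camera("scene")
cv2.imwrite("pics/g2.png",cv2.resize(c["frame"][150:270,190:410],None,fx=3.6,fy=3.6,interpolation=cv2.INTER_CUBIC))
```

```text
mouth [0.5013 0.1466]
[0.5303 0.0519]
t 4.8 q [-16.4   8.5  -2.1  79.4   0.   70.3] F [-0.4  0.  -3. ] open 0.01 grasp at [ 0.5551 -0.1635  0.1054] jaw 3.27
shift [-0.0144 -0.0125 -0.2165] roll rad -0.2396 or 2.902
```

View pics/g2.png

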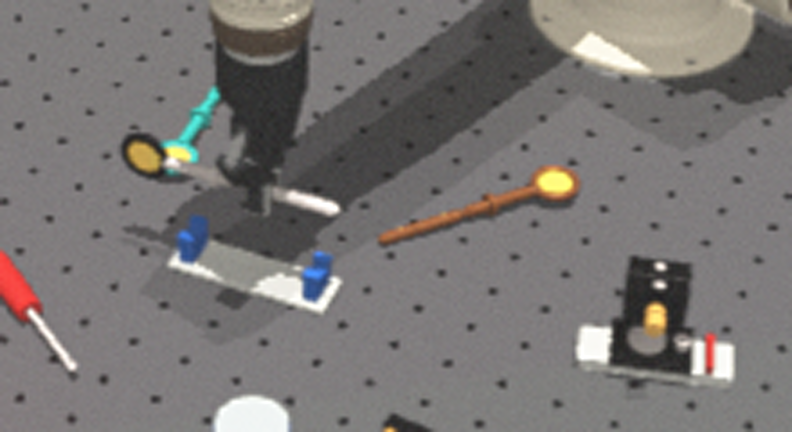

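The rod is in the jaws and clear of the rack, about level, with the lens upright. Next I move it in front of the clamp.

>>> apply_moves(commands=[[-0.015,-0.002,-0.04,-0.05,-1],[-0.015,-0.005,-0.08,-0.1,-1],[-0.015,-0.007,-0.12,-0.15,-1],[-0.015,-0.01,-0.16,-0.2,-1],[-0.015,-0.012,-0.2,-0.24,-1],[-0.015,-0.0125,-0.2165,-0.24,-1],[-0.015,-0.0125,-0.2165,-0.24,-1],[-0.015,-0.0125,-0.2165,-0.24,-1],[-0.015,-0.0125,-0.2165,-0.24,-1]])

```text
time: 5.75
ee_pos: [0.5296, 0.0512, 0.1002]
tcp_rot: [-124.5, 89.9, 162.4]
wrist_force: [-0.2, -0.5, -3.3]
opening: 0.0099
```

Run:
```python
from h import *
np.set_printoptions(precision=4,suppress=True)
plan((.5303,.0519,.08),17)
S=[]
for n in ("top","scene"):
    c=cams.camera(n); np.savez(f"{n}1.npz",**c)
    print(n,proj(c,[[.5013,.1466,.08]]))
    u=proj(c,[[.52,.10,.09]])[0].astype(int); f=c["frame"]
    k=f[max(u[1]-38,0):u[1]+37,u[0]-50:u[0]+50]; print(u-[50,38])
    S.append(cv2.resize(k,(400,300),interpolation=cv2.INTER_CUBIC) if n=="top" else cv2.resize(k,(400,300),interpolation=cv2.INTER_CUBIC))
cv2.imwrite("pics/p1.png",np.hstack(S))
```

```text
t 5.75 q [ 5.5  2.1 -7.4 80.6  0.  78.5] F [-0.2 -0.5 -3.3] open 0.0099 grasp at [0.5297 0.0512 0.1192] jaw 16.98
shift [ 0.0392  0.0009 -0.0005] roll rad -0.0004 or 3.1412
top [[177.2688 228.7009]]
[145 182]
scene [[363.3181 230.0622]]
[296 188]
```

View pics/p1.png

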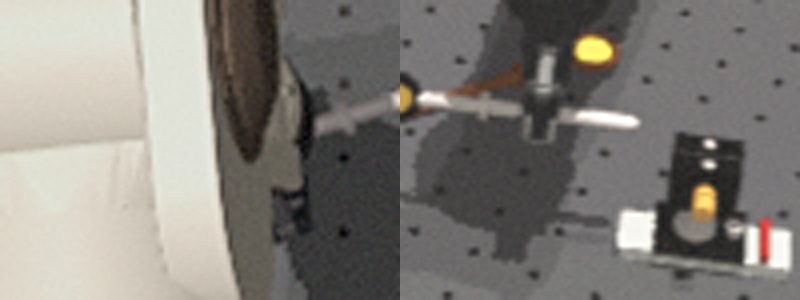

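Run:
```python
from h import *
np.set_printoptions(precision=4,suppress=True)
c=dict(np.load("scene1.npz")); uv,P=cloud(c)
cam=-np.array(c["R"]).T@np.array(c["t"]).ravel()
a=np.radians(107); d=np.array([np.cos(a),np.sin(a),0]); n=np.array([np.sin(a),-np.cos(a),0]) # n: clamp -y side
g=np.array([.5297,.0512,.1192])
q=P-g; s=q@d; l=q@n; h=q[:,2]
fr=(s>.013)&(s<.066)&(abs(l)<.02)&(abs(h)<.02); bk=(s<-.014)&(s>-.09)&(abs(l)<.02)&(abs(h)<.02)
for nm,m in(("front",fr),("back",bk)):
    p=P[m]; v=cam-p.mean(0); v-=d*(v@d); v/=np.linalg.norm(v)
    # axis: mean of visible surface ~ r*pi/4 nearer camera
    cen=q[m]-v*.006*.85
    fl=np.polyfit(s[m],cen@n,1); fh=np.polyfit(s[m],cen[:,2],1)
    print(nm,m.sum(),"lateral(slope deg,at0 mm)",np.degrees(fl[0]),fl[1]*1e3,"height",np.degrees(fh[0]),fh[1]*1e3,"s range",s[m].min(),s[m].max())
al=(abs(l)<.008)&(abs(h)<.012)&(s>0); print("tip s",np.sort(s[al])[-8:])
for nn in("scene1","scene0","top0"):
    e=dict(np.load(nn+".npz")); uu,Q=cloud(e); k=Q-np.array([.494,.1705,0]); s=k@d;l=k@n;h=k[:,2]
    near=(abs(s)<.04)&(abs(l)<.04)
    top=near&(h>.096)&(h<.105); sd=near&(h>.066)&(h<.094)&(l>.012)&(l<.028)&(s<-.008)&(s>-.022); 
    r=cv2.minAreaRect((Q[top][:,:2]*1e3).astype(np.float32))
    print(nn,"top",top.sum(),"s",np.percentile(s[top],[1,99]),"l",np.percentile(l[top],[1,99]),"z",np.median(h[top]),np.round(r[0],1),np.round(r[1],1),r[2],"side face l",sd.sum(),np.median(l[sd]) if sd.any() else "")
    if sd.sum()>10: print("  face angle",np.degrees(np.polyfit(s[sd],l[sd],1)[0]))
```

```text
front 72 lateral(slope deg,at0 mm) 0.28122150819911 -0.7510259335104594 height 0.08418843521260001 0.9171231344358556 s range 0.013427072580324724 0.06438376899809704
back 108 lateral(slope deg,at0 mm) -0.1489187827636876 -0.040175203333073 height 1.2377524243242597 1.9048534633646144 s range -0.0897666786438514 -0.015222552124159619
tip s [0.0615 0.0633 0.0636 0.0644 0.0661 0.0664 0.0695 0.0696]
scene1 top 164 s [-0.0231  0.0217] l [-0.0186  0.0259] z 0.10099478062203461 [497.9 171.1] [51.2 45. ] 18.396915435791016 side face l 35 0.021276824438370617
  face angle -1.2992340844034258
scene0 top 161 s [-0.0232  0.0217] l [-0.0188  0.0249] z 0.10076099288710459 [496.5 170.7] [46.2 44.9] 19.628915786743164 side face l 33 0.021771268594262563
  face angle 7.065172065099376
top0 top 341 s [-0.0246  0.0243] l [-0.0195  0.0199] z 0.09948734661518402 [494.3 170.6] [40.2 50.6] 17.417499542236328 side face l 0
```

Scene depth agrees with the robot: the rod axis is level and in line with the jaws, and the tip is 69 mm ahead of the grasp. The lateral correction is about +1.5 mm. Next I descend and approach.

>>> apply_moves(commands=[[0.02,0.0015,0,-0.003,-1],[0.039,0.0015,0,-0.003,-1],[0.039,0.0015,0,-0.003,-1],[0.039,0.0015,-0.01,-0.003,-1],[0.039,0.0015,-0.018,-0.003,-1],[0.039,0.0015,-0.022,-0.003,-1],[0.039,0.0015,-0.022,-0.003,-1],[0.039,0.0015,-0.022,-0.003,-1]])

```text
time: 6.65
ee_pos: [0.525, 0.0728, 0.0621]
tcp_rot: [-161.7, 89.9, 125.4]
wrist_force: [-0.1, -0.3, -3.0]
opening: 0.0099
```

Run:
```python
from h import *
plan((.5303,.0519,.08),17.2)
c=cams.camera("scene"); np.savez("scene2.npz",**c)
cv2.imwrite("pics/p2.png",cv2.resize(c["frame"][205:265,305:385],(800,600),interpolation=cv2.INTER_CUBIC))
```

```text
t 6.65 q [  7.9   2.4 -11.3  76.3   0.1  80.7] F [-0.1 -0.3 -3. ] open 0.0099 grasp at [0.525  0.0728 0.0811] jaw 17.15
shift [ 0.0011 -0.0011  0.0216] roll rad -0.0008 or 3.1408
```

View pics/p2.png

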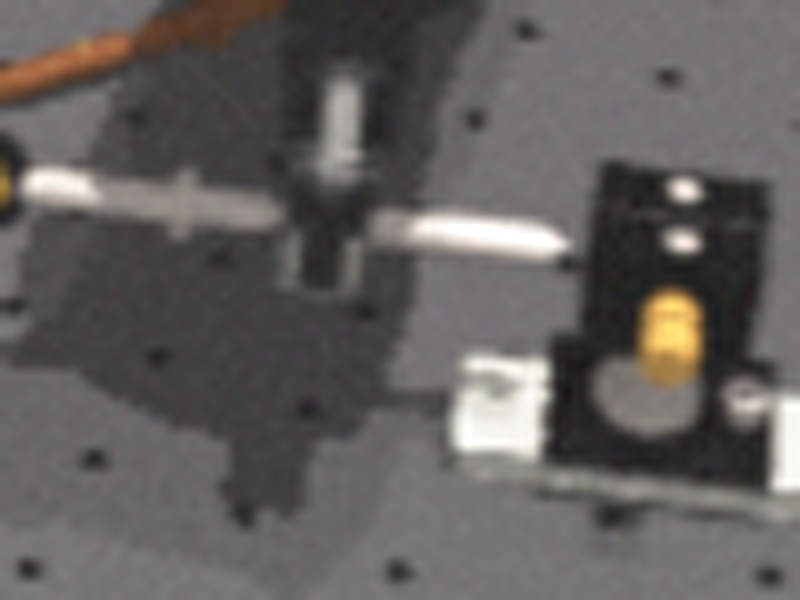

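The tip, at crop px (565,243), points at the entry face, about 8 mm away. I'll lower it 1 mm and advance gently.

>>> apply_moves(commands=[[0.001,0,0,0,-1],[0.001,0,-0.004,0,-1],[0.001,0,-0.008,0,-1],[0.001,0,-0.01,0,-1],[0.001,0,-0.012,0,-1],[0.001,0,-0.014,0,-1],[0.001,0,-0.016,0,-1],[0.001,0,-0.016,0,-1]])

```text
time: 7.5
ee_pos: [0.5202, 0.0882, 0.0609]
tcp_rot: [-151.1, 89.9, 136.1]
wrist_force: [-0.3, 0.5, -3.5]
opening: 0.0098
```

Run:
```python
from h import *
o=bot.get_obs();print(o["wrist_force"],o["torque"],o["time"]);plan((.5013,.1466,.08),17.2)
```

```text
[-0.2572359   0.53517433 -3.46215203] [ 0.27175671  0.10453937 -0.01200045] 7.5
t 7.5 q [  9.6   2.1 -11.8  76.1   0.1  82.4] F [-0.3  0.5 -3.5] open 0.0098 grasp at [0.5202 0.0881 0.0799] jaw 17.15
shift [ 0.     -0.0008 -0.0614] roll rad -0.0009 or 3.1407
```

>>> apply_moves(commands=[[0,0,-0.003,0,-1],[0,0,-0.006,0,-1],[0,0,-0.008,0,-1],[0,0,-0.01,0,-1],[0,0,-0.012,0,-1],[0,0,-0.014,0,-1]])

```text
time: 8.1
ee_pos: [0.516, 0.1017, 0.061]
tcp_rot: [-150.0, 89.9, 137.1]
wrist_force: [1.0, 0.6, -2.4]
opening: 0.0102
```

>>> apply_moves(commands=[[0,0,-0.002,0,-1],[0,0,-0.004,0,-1],[0,0,-0.006,0,-1],[0,0,-0.008,0,-1]])

```text
time: 8.5
ee_pos: [0.5137, 0.1088, 0.0609]
tcp_rot: [-65.4, 89.9, -138.3]
wrist_force: [1.0, -5.2, -2.9]
opening: 0.01
```

>>> apply_moves(commands=[[0,0,-0.002,0,-1],[0,0,-0.004,0,-1],[0,0,-0.006,0,-1],[0,0,-0.008,0,-1]])

```text
time: 8.9
ee_pos: [0.5115, 0.1158, 0.0609]
tcp_rot: [-27.2, 89.9, -100.1]
wrist_force: [1.1, -6.6, -2.9]
opening: 0.0101
```

>>> apply_moves(commands=[[0,0,-0.002,0,-1],[0,0,-0.004,0,-1],[0,0,-0.006,0,-1],[0,0,-0.007,0,-1]])

```text
time: 9.3
ee_pos: [0.5094, 0.1224, 0.0609]
tcp_rot: [-22.8, 89.8, -95.7]
wrist_force: [1.3, -4.2, -2.4]
opening: 0.0098
```

Run:
```python
from h import *
plan((.5013,.1466,.08),17.2)
c=cams.camera("scene"); np.savez("scene3.npz",**c)
cv2.imwrite("pics/p3.png",cv2.resize(c["frame"][205:265,320:400],(640,480),interpolation=cv2.INTER_CUBIC))
np.set_printoptions(precision=4,suppress=True)
a=np.radians(107); d=np.array([np.cos(a),np.sin(a),0]); n=np.array([np.sin(a),-np.cos(a),0])
uu,Q=cloud(c); k=Q-np.array([.494,.1705,0]); s=k@d;l=k@n;h=k[:,2]
top=(abs(s)<.045)&(abs(l)<.03)&(h>.096)&(h<.107); print("clamp s",np.percentile(s[top],[1,99]),"was -.0231 .0217; l",np.percentile(l[top],[1,99]))
```

```text
t 9.3 q [ 13.6   1.6 -12.3  76.1  -0.2  86.5] F [ 1.3 -4.2 -2.4] open 0.0098 grasp at [0.5094 0.1224 0.0799] jaw 17.07
shift [-0.0002 -0.0007 -0.0255] roll rad -0.0022 or 3.1394
clamp s [-0.0143  0.0305] was -.0231 .0217; l [-0.0202  0.0256]
```

View pics/p3.png

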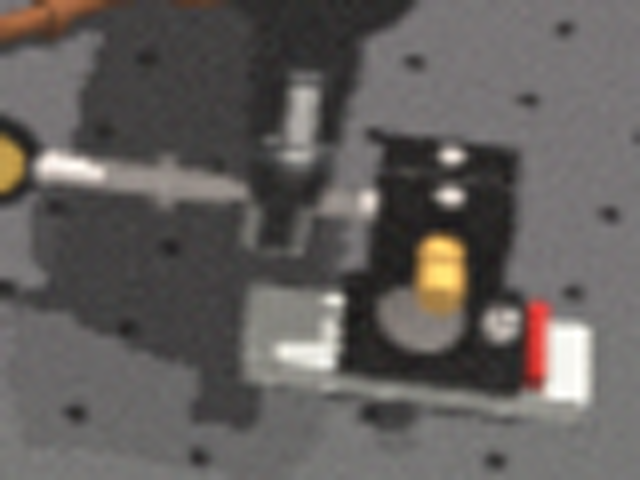

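The tip is about 35 mm into the bore. The clamp has slid about 9 mm and sits near the red stop, and forces are low. I continue with the shaft grip to about 49 mm.

>>> apply_moves(commands=[[0,0,-0.002,0,-1],[0,0,-0.004,0,-1],[0,0,-0.006,0,-1],[0,0,-0.008,0,-1]])

```text
time: 9.75
ee_pos: [0.5069, 0.1302, 0.0608]
tcp_rot: [-27.3, 89.8, -100.2]
wrist_force: [1.2, -4.7, -2.9]
opening: 0.0102
```

>>> apply_moves(commands=[[0,0,-0.002,0,-1],[0,0,-0.004,0,-1],[0,0,-0.005,0,-1],[0,0,-0.006,0,-1]])

```text
time: 10.15
ee_pos: [0.5051, 0.136, 0.0608]
tcp_rot: [-27.4, 89.8, -100.3]
wrist_force: [1.1, -3.8, -3.5]
opening: 0.0099
```

```bash
cat > look.py <<'E'
from h import *
import sys
plan((.5013,.1466,.08),17.2)
c=cams.camera("scene"); np.savez("scene3.npz",**c)
np.set_printoptions(precision=4,suppress=True)
a=np.radians(107); d=np.array([np.cos(a),np.sin(a),0]); n=np.array([np.sin(a),-np.cos(a),0])
uu,Q=cloud(c); k=Q-np.array([.494,.1705,0]); s=k@d;l=k@n;h=k[:,2]
top=(abs(s)<.045)&(abs(l)<.03)&(h>.096)&(h<.107); print("clamp s",np.percentile(s[top],[1,99]),"was -.0231 .0217; mouth at s=",np.percentile(s[top],[1,99])-[.0019,.0467],)
sh=(abs(l)<.022)&(s>-.20)&(s<-.02)&(h>.05)&(h<.12)
f=c["frame"][uu[:,1],uu[:,0]].astype(int)
# profile of height extent along s to find shoulder
for s0 in np.arange(-.2,-.02,.004):
    m=sh&(s>=s0)&(s<s0+.004)
    if m.sum()>1: print(round(s0+.002,3),m.sum(),h[m].min().round(4),h[m].max().round(4),l[m].max().round(4),end=" | ")
E
python3 look.py
```

```text
t 10.15 q [ 15.2   1.6 -12.4  76.1  -0.2  88.1] F [ 1.1 -3.8 -3.5] open 0.0099 grasp at [0.5051 0.1361 0.0798] jaw 17.07
shift [-0.0003 -0.0006 -0.0112] roll rad -0.0022 or 3.1394
clamp s [-0.0145  0.0307] was -.0231 .0217; mouth at s= [-0.0164 -0.016 ]
-0.17 5 0.0692 0.086 0.0066 | -0.166 11 0.0696 0.0968 0.0076 | -0.162 13 0.0664 0.1003 0.0074 | -0.158 16 0.0627 0.1053 0.008 | -0.154 17 0.0604 0.1033 0.0094 | -0.15 16 0.0593 0.1031 0.0076 | -0.146 17 0.0622 0.1065 0.0116 | -0.142 17 0.0588 0.1027 0.0085 | -0.138 15 0.059 0.1019 0.008 | -0.134 13 0.0648 0.1002 0.0103 | -0.13 10 0.0703 0.0945 0.0085 | -0.126 7 0.0739 0.0905 0.0092 | -0.122 5 0.0775 0.0871 0.0111 | -0.118 5 0.0761 0.0863 0.0062 | -0.114 7 0.0801 0.091 0.0112 | -0.11 4 0.0828 0.0844 0.0102 | -0.106 6 0.0801 0.0897 0.012 | -0.102 5 0.0802 0.0877 0.0087 | -0.098 4 0.0782 0.0899 0.0103 | -0.094 5 0.0761 0.0884 0.0065 | -0.09 7 0.0788 0.0866 0.0099 | -0.086 4 0.079 0.0887 0.0072 | -0.082 9 0.0707 0.0925 0.0099 | -0.078 10 0.0784 0.0924 0.0135 | -0.074 4 0.0793 0.0847 0.0079 | -0.07 6 0.0779 0.086 0.0059 | -0.066 6 0.0767 0.0873 0.0126 | -0.062 4 0.0808 0.0845 0.0073 | -0.058 6 0.0798 0.0883 0.0061 | -0.054 5 0.0784 0.0837 0.0052 | -0.05 4 0.081 0.1076 0.0161 | -0.046 9 0.0644 0.1182 0.019 | -0.042 8 0.0694 0.0922 0.0215 | -0.038 9 0.0735 0.0897 0.0216 | -0.034 6 0.0717 0.089 0.0192 | -0.03 10 0.0598 0.0901 0.0206 | -0.026 4 0.0659 0.0841 0.0171 | -0.022 3 0.0766 0.0851 0.0128 |
```

Depth is now about 49 mm by both measures: finger-to-mouth distance and lens position. The clamp is at the stop. I release and slide the open jaws back 69 mm to the neck.

>>> apply_moves(commands=[[0,0,0,0,-0.7],[0,0,0,0,-0.3],[0,0,0,0,0.2],[0,0,0,0,0.6],[0,0,0,0,0.6],[0,0,0,0,0.6],[0,0,0,0,0.6],[0,0,0,0,0.6]])

```text
time: 11.0
ee_pos: [0.5051, 0.1362, 0.0608]
tcp_rot: [-30.9, 89.9, -103.8]
wrist_force: [-0.7, 0.3, -0.6]
opening: 0.068
```

>>> apply_moves(commands=[[0,0,0.015,0,0.6],[0,0,0.03,0,0.6],[0,0,0.045,0,0.6],[0,0,0.06,0,0.6],[0,0,0.069,0,0.6],[0,0,0.069,0,0.6],[0,0,0.069,0,0.6]])

```text
time: 11.7
ee_pos: [0.5253, 0.0701, 0.0608]
tcp_rot: [-38.1, 89.9, -111.1]
wrist_force: [0.0, -0.1, -0.2]
opening: 0.0685
```

```bash
python3 look.py
python3 - <<'E'
import numpy as np,cv2
c=np.load("scene3.npz"); cv2.imwrite("pics/p4.png",cv2.resize(c["frame"][205:265,310:390],(640,480),interpolation=cv2.INTER_CUBIC))
E
```

```text
t 11.7 q [  7.7   2.5 -11.4  76.2  -0.1  80.6] F [ 0.  -0.1 -0.2] open 0.0685 grasp at [0.5253 0.0701 0.0798] jaw 17.03
shift [-0.0003 -0.0006 -0.0802] roll rad -0.0029 or 3.1387
clamp s [-0.0141  0.0304] was -.0231 .0217; mouth at s= [-0.016  -0.0163]
-0.17 4 0.0707 0.0854 0.0077 | -0.166 10 0.0676 0.0915 0.0082 | -0.162 13 0.0618 0.0948 0.0085 | -0.158 13 0.0603 0.0951 0.009 | -0.154 17 0.0566 0.0991 0.0084 | -0.15 16 0.0591 0.0995 0.0096 | -0.146 15 0.0565 0.1012 0.0067 | -0.142 18 0.0534 0.1039 0.0079 | -0.138 14 0.0612 0.0965 0.0071 | -0.134 13 0.0629 0.0952 0.0102 | -0.13 10 0.0616 0.0954 0.0095 | -0.126 8 0.0657 0.0864 0.0071 | -0.122 4 0.0728 0.0799 0.0043 | -0.118 2 0.0751 0.0836 0.0073 | -0.09 3 0.0786 0.0889 0.0079 | -0.086 5 0.0718 0.0849 0.0102 | -0.082 7 0.0735 0.0906 0.0071 | -0.078 10 0.0703 0.0908 0.0144 | -0.074 6 0.0777 0.0843 0.0145 | -0.07 6 0.0762 0.0859 0.01 | -0.066 6 0.0793 0.0853 0.0083 | -0.062 3 0.0775 0.0834 0.0076 | -0.058 5 0.0752 0.0847 0.0065 | -0.054 6 0.0789 0.0853 0.0085 | -0.05 2 0.0786 0.0787 0.0029 | -0.046 5 0.0814 0.0869 0.0147 | -0.042 6 0.0754 0.0843 0.0077 | -0.038 4 0.077 0.0868 0.0062 | -0.034 5 0.079 0.087 0.0047 | -0.03 7 0.0755 0.0866 0.01 | -0.026 4 0.0773 0.0867 0.007 | -0.022 7 0.0796 0.0865 0.009 |
```

View pics/p4.png

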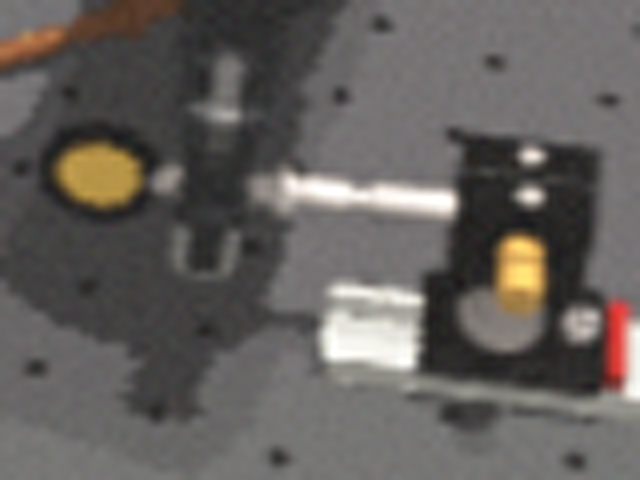

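The rod stays held and droops about 2 mm at the neck. The jaws straddle the neck between the shoulder and the lens, so I grip there and level the rod.

>>> apply_moves(commands=[[0.002,0,0,0,0.2],[0.002,0,0,0,-0.3],[0.002,0,0,0,-0.7],[0.002,0,0,0,-1],[0.002,0,0,0,-1],[0.002,0,0,0,-1],[0.002,0,0,0,-1],[0.002,0,0,0,-1],[0.001,0,0,0,-1],[0,0,0,0,-1],[0,0,0,0,-1]])

```text
time: 12.85
ee_pos: [0.5251, 0.0703, 0.0608]
tcp_rot: [-44.5, 89.8, -117.5]
wrist_force: [0.1, 2.5, -2.9]
opening: 0.0099
```

>>> apply_moves(commands=[[0,0,-0.003,0,-1],[0,0,-0.006,0,-1],[0,0,-0.009,0,-1],[0,0,-0.012,0,-1],[0,0,-0.015,0,-1],[0,0,-0.018,0,-1]])

```text
time: 13.45
ee_pos: [0.5202, 0.0862, 0.0607]
tcp_rot: [-20.3, 89.7, -93.3]
wrist_force: [2.0, -6.8, -0.9]
opening: 0.0102
```

```bash
python3 look.py
```

```text
t 13.45 q [  9.6   2.1 -11.8  76.1  -0.3  82.6] F [ 2.  -6.8 -0.9] open 0.0102 grasp at [0.5202 0.0863 0.0797] jaw 17.0
shift [-0.0006 -0.0005 -0.0632] roll rad -0.0036 or 3.138
clamp s [-0.0141  0.0306] was -.0231 .0217; mouth at s= [-0.016  -0.0161]
-0.154 3 0.0764 0.0895 0.0042 | -0.15 11 0.0701 0.0894 0.0084 | -0.146 13 0.0625 0.0958 0.0065 | -0.142 14 0.0601 0.101 0.0074 | -0.138 14 0.0604 0.1013 0.0078 | -0.134 16 0.061 0.1027 0.0083 | -0.13 16 0.053 0.1035 0.0068 | -0.126 13 0.0592 0.0996 0.0065 | -0.122 16 0.0596 0.1005 0.0052 | -0.118 13 0.0631 0.096 0.0054 | -0.114 11 0.0646 0.0945 0.0076 | -0.11 6 0.0676 0.0878 0.0098 | -0.106 4 0.0748 0.085 0.0069 | -0.102 5 0.0736 0.087 0.0123 | -0.098 7 0.0677 0.0866 0.0156 | -0.094 8 0.0615 0.0848 0.0205 | -0.09 8 0.065 0.089 0.0197 | -0.086 7 0.0705 0.0892 0.0206 | -0.082 6 0.0653 0.0907 0.0205 | -0.078 6 0.0654 0.0829 0.0129 | -0.074 2 0.0769 0.081 0.0054 | -0.07 5 0.0813 0.0847 0.01 | -0.066 8 0.0795 0.0867 0.0121 | -0.062 8 0.0756 0.0906 0.0174 | -0.058 6 0.0809 0.0907 0.0081 | -0.054 6 0.0764 0.0836 0.0064 | -0.05 4 0.075 0.0855 0.0072 | -0.046 7 0.0765 0.0855 0.0096 | -0.042 5 0.0784 0.0868 0.0058 | -0.038 4 0.0817 0.0871 0.0081 | -0.034 4 0.083 0.0846 0.0055 | -0.03 4 0.0778 0.0878 0.0087 | -0.026 4 0.0798 0.0894 0.0099 | -0.022 7 0.0782 0.0858 0.0086 |
```

>>> apply_moves(commands=[[0,0,-0.003,0,-1],[0,0,-0.006,0,-1],[0,0,-0.009,0,-1],[0,0,-0.012,0,-1],[0,0,-0.015,0,-1],[0,0,-0.018,0,-1]])

```text
time: 14.1
ee_pos: [0.5151, 0.1028, 0.0608]
tcp_rot: [-13.4, 89.6, -86.4]
wrist_force: [0.6, -7.2, -1.3]
opening: 0.0099
```

>>> apply_moves(commands=[[0,0,-0.003,0,-1],[0,0,-0.006,0,-1],[0,0,-0.009,0,-1],[0,0,-0.012,0,-1],[0,0,-0.015,0,-1]])

```text
time: 14.6
ee_pos: [0.5112, 0.1159, 0.061]
tcp_rot: [-7.9, 89.4, -81.0]
wrist_force: [2.3, -7.8, -0.0]
opening: 0.0097
```

```bash
python3 look.py|head -3
python3 - <<'E'
import numpy as np,cv2
c=np.load("scene3.npz"); cv2.imwrite("pics/p5.png",cv2.resize(c["frame"][205:265,320:400],(640,480),interpolation=cv2.INTER_CUBIC))
E
```

```text
t 14.6 q [ 13.1   1.7 -12.2  76.1  -0.6  86.2] F [ 2.3 -7.8 -0. ] open 0.0097 grasp at [0.5112 0.1161 0.08  ] jaw 16.89
shift [-0.0004 -0.0006 -0.0321] roll rad -0.0055 or 3.1361
clamp s [-0.0141  0.0306] was -.0231 .0217; mouth at s= [-0.016  -0.0161]
```

View pics/p5.png

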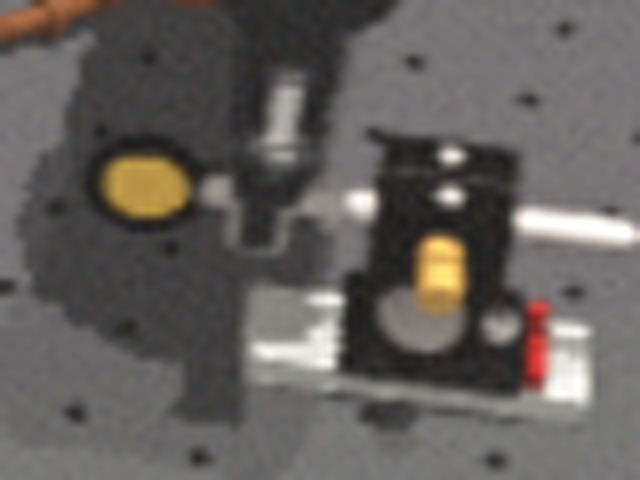

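The rod is running through the bore, with about 13 mm to go and forces around 8 N. I keep going slowly.

>>> apply_moves(commands=[[0,0,-0.002,0,-1],[0,0,-0.004,0,-1],[0,0,-0.006,0,-1],[0,0,-0.008,0,-1],[0,0,-0.0095,0,-1]])

```text
time: 15.15
ee_pos: [0.5086, 0.1248, 0.0612]
tcp_rot: [-5.0, 89.3, -78.1]
wrist_force: [-0.0, -4.1, 0.8]
opening: 0.0098
```

>>> apply_moves(commands=[[0,0,-0.001,0,-1],[0,0,-0.002,0,-1],[0,0,-0.003,0,-1]])

```text
time: 15.45
ee_pos: [0.5078, 0.1278, 0.0613]
tcp_rot: [-3.9, 89.4, -77.1]
wrist_force: [0.8, -2.7, 0.7]
opening: 0.0101
```

>>> apply_moves(commands=[[0,0,-0.001,0,-1],[0,0,-0.002,0,-1]])

```text
time: 15.65
ee_pos: [0.5076, 0.1284, 0.0615]
tcp_rot: [-2.5, 89.2, -75.7]
wrist_force: [2.8, -14.6, 1.9]
opening: 0.0099
```

```bash
python3 look.py|head -3
python3 - <<'E'
import numpy as np,cv2
c=np.load("scene3.npz"); cv2.imwrite("pics/p6.png",cv2.resize(c["frame"][205:265,330:410],(640,480),interpolation=cv2.INTER_CUBIC))
E
```

```text
t 15.65 q [ 14.7   1.5 -12.3  76.1  -0.8  87.8] F [  2.8 -14.6   1.9] open 0.0099 grasp at [0.5076 0.1287 0.0805] jaw 16.82
shift [ 0.0002 -0.0008 -0.0189] roll rad -0.0067 or 3.1349
clamp s [-0.0143  0.0305] was -.0231 .0217; mouth at s= [-0.0162 -0.0162]
```

View pics/p6.png

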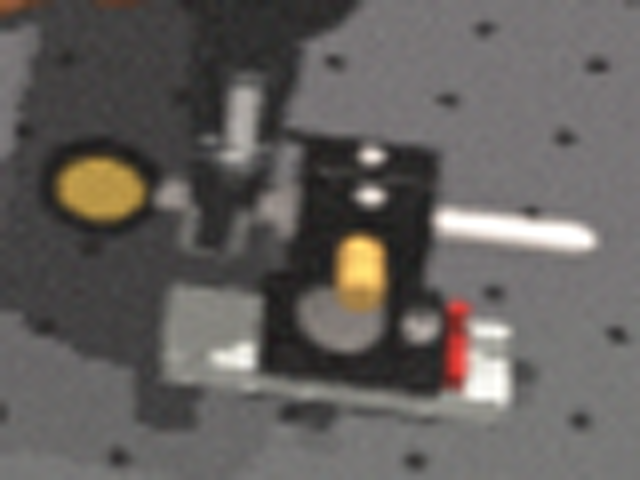

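The force dropped to 2.7 N, which fits the plunger snapping in, then rose to 15 N as the shoulder met the face. The grip-to-mouth distance is 27.8 mm, as expected at home. One small seating push follows, then I relax and release.

>>> apply_moves(commands=[[0,0,-0.0008,0,-1],[0,0,-0.0012,0,-1]])

```text
time: 15.9
ee_pos: [0.5077, 0.1283, 0.0616]
tcp_rot: [-2.0, 89.0, -75.3]
wrist_force: [1.9, -11.1, 1.6]
opening: 0.0099
```

>>> apply_moves(commands=[[0,0,0.0005,0,-1],[0,0,0.0005,0,-0.7],[0,0,0.0005,0,-0.3],[0,0,0.0005,0,0.2],[0,0,0.0005,0,0.6],[0,0,0.0005,0,0.6],[0,0,0.0005,0,0.6],[0,0,0.0005,0,0.6]])

```text
time: 16.7
ee_pos: [0.5078, 0.1279, 0.0615]
tcp_rot: [-2.1, 89.0, -75.3]
wrist_force: [0.1, 0.7, 0.3]
opening: 0.0683
```

>>> apply_moves(commands=[[-0.02,0,0,0,0.6],[-0.05,0,0,0,0.6],[-0.09,0,0,0,0.6],[-0.13,0,0.04,0,0.6],[-0.15,0,0.09,0,0.6],[-0.15,0,0.14,0,0.6],[-0.15,-0.05,0.18,0,0.6],[-0.15,-0.1,0.22,0,0.6],[-0.15,-0.1,0.25,0,0.6],[-0.15,-0.1,0.25,0,0.6],[-0.15,-0.1,0.25,0,0.6],[-0.15,-0.1,0.25,0,0.6]])

```text
time: 17.9
ee_pos: [0.4836, -0.1372, 0.216]
tcp_rot: [-1.8, 89.0, -75.0]
wrist_force: [0.0, 0.5, 0.3]
opening: 0.0682
```

```bash
python3 look.py
python3 - <<'E'
from h import *
c=np.load("scene3.npz"); t=cams.camera("top")
cv2.imwrite("pics/p7.png",np.hstack([cv2.resize(c["frame"][205:265,330:410],(400,300),interpolation=cv2.INTER_CUBIC),cv2.resize(t["frame"][195:255,130:210],(400,300),interpolation=cv2.INTER_CUBIC)]))
np.set_printoptions(precision=4,suppress=True)
uv,P=cloud(t); a=np.radians(107.2); d=np.array([np.cos(a),np.sin(a),0]); n=np.array([np.sin(a),-np.cos(a),0])
k=P-np.array([.494,.1705,0]);s=k@d;l=k@n;h=k[:,2]
m=(abs(s)<.045)&(abs(l)<.025)&(h>.096)&(h<.105); print("top: clamp s",np.percentile(s[m],[1,99]))
m=(s>.04)&(s<.13)&(abs(l)<.012)&(h>.065)&(h<.095); print("shaft far end s",s[m].max(),"yaw/pitch",np.degrees(np.polyfit(s[m],l[m],1)[0]),np.degrees(np.polyfit(s[m],h[m],1)[0]))
m=(s>-.14)&(s<-.02)&(abs(l)<.014)&(h>.065)&(h<.11)
for s0 in np.arange(-.14,-.016,.003):
    q=m&(s>=s0)&(s<s0+.003)
    if q.sum(): print(round(s0+.0015,4),q.sum(),np.median(h[q]).round(4),l[q].min().round(4),l[q].max().round(4),end=" | ")
E
```

```text
t 17.9 q [-15.4  -2.3   0.9  92.8  -0.9  57.9] F [0.  0.5 0.3] open 0.0682 grasp at [ 0.4835 -0.1369  0.235 ] jaw 16.75
shift [ 0.1503  0.0988 -0.269 ] roll rad -0.0079 or 3.1337
clamp s [-0.0142  0.0307] was -.0231 .0217; mouth at s= [-0.0161 -0.016 ]
-0.11 4 0.0746 0.0864 0.0052 | -0.106 10 0.0673 0.0936 0.0083 | -0.102 12 0.0626 0.0971 0.0084 | -0.098 15 0.0604 0.1029 0.0086 | -0.094 16 0.0617 0.1024 0.0094 | -0.09 15 0.0575 0.1018 0.0079 | -0.086 16 0.0595 0.1039 0.0079 | -0.082 16 0.0595 0.1004 0.009 | -0.078 13 0.064 0.1024 0.0068 | -0.074 15 0.063 0.1025 0.0069 | -0.07 12 0.0655 0.0961 0.0083 | -0.066 7 0.0741 0.0883 0.012 | -0.062 4 0.0823 0.0895 0.0088 | -0.058 4 0.0826 0.0875 0.0086 | -0.054 7 0.0775 0.0863 0.0108 | -0.05 4 0.0817 0.0865 0.0104 | -0.046 6 0.0775 0.0867 0.0082 | -0.042 6 0.0752 0.0883 0.0115 | -0.038 4 0.0785 0.0875 0.0081 | -0.034 6 0.0792 0.0901 0.0074 | -0.03 6 0.0759 0.0849 0.0086 | -0.026 4 0.0772 0.0851 0.0055 | -0.022 9 0.0774 0.0924 0.0105 | top: clamp s [-0.0163  0.0338]
shaft far end s 0.09263358329240327 yaw/pitch -0.1382689272580767 -0.7203398272
[... 353 characters left out ...]
5 4 0.0982 -0.0019 0.0036 | -0.0785 5 0.0967 -0.0033 0.0046 | -0.0755 7 0.0935 -0.0037 0.0028 | -0.0725 6 0.0916 -0.0034 0.0041 | -0.0695 3 0.0911 -0.004 -0.0009 | -0.0665 6 0.0854 -0.0038 0.004 | -0.0635 6 0.0838 -0.0054 0.0054 | -0.0605 6 0.0836 -0.0047 0.0035 | -0.0575 4 0.0828 -0.0034 0.004 | -0.0545 7 0.084 -0.0055 0.0053 | -0.0515 5 0.0837 -0.0044 0.0032 | -0.0485 6 0.0827 -0.0058 0.0042 | -0.0455 6 0.084 -0.0049 0.0052 | -0.0425 6 0.083 -0.004 0.0039 | -0.0395 7 0.0825 -0.0056 0.005 | -0.0365 6 0.0837 -0.0046 0.0061 | -0.0335 5 0.0826 -0.0059 0.0039 | -0.0305 7 0.0836 -0.0052 0.0048 | -0.0275 6 0.0829 -0.0048 0.0059 | -0.0245 5 0.0829 -0.0032 0.005 | -0.0215 15 0.0847 -0.0101 0.0103 |
```

View pics/p7.png

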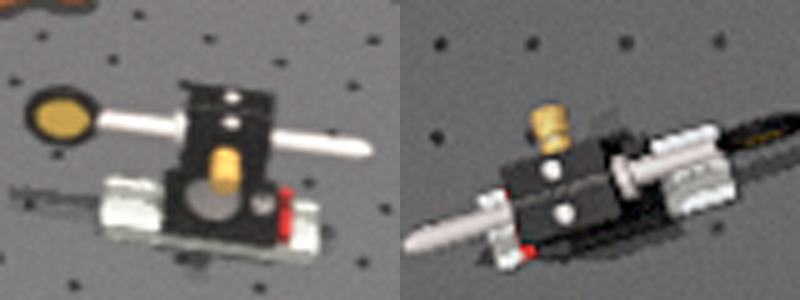

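The scene half shows the lens upright with the rod running through the clamp. In the top half the shoulder disc touches the entry face at about (622,175). I'll compare the knob with its starting reading to check the plunger.

Run:
```python
from h import *
np.set_printoptions(precision=4,suppress=True)
a=np.radians(107.2); d=np.array([np.cos(a),np.sin(a),0]); n=np.array([np.sin(a),-np.cos(a),0])
now=cams.camera("top")
for nm,t,s0 in(("start",dict(np.load("top0.npz")),0),("now",now,.0085)):
    uv,P=cloud(t);k=P-np.array([.494,.1705,0]);s=k@d-s0;l=k@n;h=k[:,2]
    m=(abs(s)<.006)&(l>.024)&(l<.055)&(h>.07)&(h<.1); b=(abs(s)<.02)&(abs(l)<.025)&(h>.096)&(h<.105)
    col=t["frame"][195:255,130:210].astype(float)
    print(nm,m.sum(),"knob outer",np.percentile(l[m],[90,95,100]),"block edges",np.percentile(l[b],[1,99]))
```

```text
start 40 knob outer [0.041  0.0418 0.0427] block edges [-0.0195  0.0201]
now 39 knob outer [0.0409 0.0418 0.0426] block edges [-0.0194  0.0199]
```

The knob is back at its starting reach (42.6 mm against 42.7 mm), so the plunger is in the groove. I'm handing in.

```bash
python3 -c "
from workcell import bot
print(bot.job_done())"
```

```text
the job is handed in; nothing more can be done
None
```

The rod is fully home in the clamp and released, with the lens upright, and the job is handed in. `job_done()` gives no verdict, so success rests on my own checks below.

**What I did:**
- I lifted the rod from its rack by the shaft and slid it about 49 mm into the bore. The clamp moved about 9 mm along its rail to the red stop.
- I then let go, gripped the neck and pushed until the shoulder met the face. The highest wrist force I read was about 15 N.
- I backed the arm away with the jaws open, leaving the rod in place.

**Last checks:**
- **Seating:** by depth, the shoulder is about 1 mm from flush.
- **Alignment:** the rod is in line with the bore to under 1°.
- **Plunger:** the knob sticks out as far as at the start (42.6 mm now, 42.7 mm then), so the plunger is in the groove. During the push, the force also dropped just before contact.
- **Time:** about 18 s of the 51 s allowed.

**Disagreements and gaps:**
- The two cameras differed by about 2 mm sideways on the clamp, so I set out on a compromise line, and the rod went in cleanly.
- The gripper read about 10 mm on the 12 mm shaft throughout.
- I did not measure the mirror, lens case, screwdriver or cap again at the end. The arm did not work near any of them.

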